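Set out a guest's tray for the hyacinth workshop

TASK

Set out the next guest's wooden tray: first stand the blue vase upright on the round cork coaster, putting it down gently because it is ceramic, and then seat the violet bulb with the green shoot in the vase's cup, roots down. Slip the reel of green wire flat over the wooden dowel, and lay the blue-handled snips flat and lengthwise in the middle of the grey mat in the long bay. The brown bulb, the reel of copper wire and the red-handled scissors are not for this tray: leave them where they lie.

Things in the scene. Friction and masses are not known exactly. Their poses are not given: they have to be found in the camera images.
- vase: Loose blue ceramic bulb vase, round, 92 mm tall: flat foot 64 mm across, belly 68 mm at 12 mm up, neck 36 mm at 62 mm up, open cup on top. Cup 60 mm across outside, straight-sided from 76 to 92 mm up (good to grip across); inside 52 mm wide, 14 mm deep, flat floor 78 mm up. Empty, about 0.28 kg. Origin: centre of its underside, z up.
- hyacinth: Loose bulb, dark violet skin, green shoot at its nose, standing on its root plate. Round, 60 mm tall plus 12 mm shoot; 26 mm across at the root plate, 38 at 7 mm up, 45 at 15 mm, 48 (widest, straight-sided) from 22 to 32 mm up, then narrowing. 0.07 kg. In the cup it stands on the cup's floor, its upper part above the rim. Origin: centre of the root plate's underside, z to the nose.
- green_reel: Loose reel of green florist's wire on a black core, standing on one end. 60 mm across, 36 mm high, with a 26 mm bore right through along its axis. About 0.11 kg. Origin: centre of the underside of the bore, z up along the axis.
- snips: Loose florist's snips, blue handles, closed, lying flat, 170 mm long, 12 mm thick. x runs to the steel blade tips 89 mm ahead of the origin; the handles end 81 mm behind it. From 25 mm behind to 25 mm ahead of the origin both handles run parallel, 37 mm wide over both: grip across them there. 0.13 kg, balancing within 15 mm of the origin. Origin: midway between the handles, underside, z up.
- brown_bulb: Look-alike, to be left: loose bulb of the same shape as the violet one (60 mm tall, 48 mm across) but with light brown skin and no shoot. Origin: centre of its underside, z up.
- copper_reel: Look-alike, to be left: loose reel of copper-coloured wire on a white core, 60 mm across, 36 mm high, 26 mm bore. Origin: centre of its underside, z up.
- scissors: Look-alike, to be left: loose household scissors with two red finger loops, lying flat, 175 mm long, 68 mm wide over the loops, 9 mm thick. x runs along them to the steel tips. Origin: 79 mm from the loop end, on the underside.
- coaster: Fixed round cork coaster in one of the tray's two square bays (105 x 106 mm): 96 mm across, with a lip 8 mm high and 4 mm wide round a flat floor 88 mm wide and 4 mm up, on which the vase's foot stands. Origin: centre of its underside, on the tray's floor, 6 mm over the table; z up. Coaster and dowel swap bays from start to start.
- dowel: Fixed wooden spindle in the other square bay: a round whitish base 76 mm across and 8 mm high with an upright red-brown dowel 9 mm thick at its centre, whose top is 53 mm over the base's underside. The reel, slipped over the dowel, lies flat on the base. Origin: centre of the base's underside, on the tray's floor, 6 mm over the table; z up.
- tool_mat: Fixed flat grey mat on the floor of the tray's long bay (216 x 92 mm), 206 x 88 x 3 mm, x along it. Origin: centre of its underside, 6 mm over the table. The fixed dark tray, 228 mm (mat x) by 216 mm (mat y), is centred 56 mm to the mat's +y; outer walls 28 mm, partitions 20 mm over the table, all 6 mm thick. The square bays' centres lie 105 mm to +y, 55 mm to -x and +x.

How it is judged:
By the outcome, as a careful person would: the job done as asked, in the order asked, and still so for the second after the job is handed in, with the robot touching nothing.
It also fails if it takes over 120 s, if anything falls off the work surface, if the arm or the gripper's body presses on something with over 40 N, if the wrist force passes 120 N, or if a joint passes its speed limit or range.

ROBOT

A 6-joint arm with a two-finger parallel gripper is mounted at the origin on the work surface. World frame = base frame: x ahead of the robot, y to its left, z up, the work surface at z = 0. Lengths are in m, angles in rad, forces in N, time in s.
With the tool pointing down it reaches from about 0.35 to 0.8 m from the base axis. Payload 7.3 kg.
Tool frame: the origin (TCP) lies midway between the tips of the shut fingers; the grasp point (between the pads) lies manip.grip_point_offset behind it (manip.grip_point_offset is the distance from the TCP to the grasp point, in m); z points along the fingers, y is the line along which they close (so a half turn about z gives the same grasp; the last joint's range is limited). The gripper opens to 85 mm and grips with 20 to 120 N. Pads are 22 mm wide; open, the fingers measure 114 mm over their backs; the gripper's body (76 mm by 85 mm) begins 54 mm behind the grasp point. The pads swing forward as they close: fully open they stand 13 mm farther back than shut.
Start: joints at [1.073, 0.342, 1.524, -0, 1.275, -0.146], TCP at [0.181, 0.493, 0.231] pointing down, gripper open.
Joint ranges: [-2.53, 2.53], [-0.77, 2.02], [0.04, 2.7], [-1, 4.14], [0.28, 2.66], [-3.11, 3.11]. Speed limits (rad/s): [2.57, 2.57, 3.14, 3.14, 3.14, 3.14].

INTERFACE

Orientations are given as a rotation vector (axis times angle).
In Python, from workcell import manip gives the robot as it stands. Calls block until the motion is done:
- manip.reach(position, orientation): joint-space move of the TCP to a pose.
- manip.move_linear(position, rotation=None, vel=0.15): straight line of the TCP; rotation=None keeps the orientation; vel is the mean speed in m/s.
- manip.move_joints(angles): joint-space move.
- manip.release() and manip.gripper_close(f_grip=None): open the fingers fully, or close them until they stop; f_grip is the grip in N (None keeps the last).
- manip.pause(seconds).
- manip.inverse_kinematics(position, orientation): joint angles nearest the present ones, or None.
- manip.get_state(): the state.
- manip.capture(name): name is "side" or "top"; returns the picture (400x640x3 uint8, blue, green, red); there is no depth.
- manip.camera_params(name): a dict with "fx", "fy", "cx", "cy" (pixels), "dist_coeffs" ([k1, k2, p1, p2, k3] as OpenCV has them; the pictures are not rectified), "eye" and "rotation" of the camera in the world. Camera axes: x right, y down, z forward; pixel columns grow to the right and rows downward; lengths in m; the calibration is good to about 2 mm. A picture is of the moment at which its call begins. camera_params takes no time and is no camera call.
A pose or a line that the arm cannot do raises manip.PlanningError and nothing moves.
- manip.job_done(): hands the job in; it is judged then, once.
Trained networks look in the newest picture that a camera, given by its name, has taken for a name from the list of things; names that differ only in an ending like _2 or _b are one class to them, and where a whole thing is asked for, a point or a joint stands for the part that bears it (a point fixed in the world has none). Each returns a list of dicts, best first, with "score" (0 to 1); they miss things now and then, are a little off and sometimes report something else, mostly with a low value. They report only what shows in the picture. A call takes as long as a camera call.
- manip.search_frame(query, camera): "at" ([row, column] in pixels, amid what is visible of it).
- manip.landmark_of(query, camera): "at" ([row, column] in pixels: a listed point, or the origin of a listed thing).
The state is a dict: "time_s": time; "qpos": joint angles; "qvel": joint speeds; "tau": joint torques, N m; "tool_pos": TCP position; "tool_rot": TCP orientation; "contact_force": force on the tool from outside, world axes, zero at the start; "moment": the same for the moment, N m; "opening": finger opening in m; "grasp_force": force on a finger pad.
Only numpy, scipy, OpenCV 4.12 (cv2) and the standard library are available. Lean on these libraries where they do the work, as an engineer would, in place of code of your own. Each camera call takes 0.05 s, during which the arm holds its last target. There are 200 camera calls.

## Working session

There is one attempt and no reset: what is moved stays moved. The work goes in short steps, each a Python script; the robot and the scene stay as the last script left them, time stands still between calls to the robot, and variables do not carry over. Pictures are saved under pics/ and viewed, at most 14 in all, crops included, and the job is handed in when it is done.

```bash
mkdir -p pics; ls; python3 - <<'E'
from workcell import manip
import cv2
print(manip.grip_point_offset)
for n in ("top","side"):
    im=manip.capture(n); cv2.imwrite(f"pics/{n}0.png",im)
    p=manip.camera_params(n); print(n,{k:(v.tolist() if hasattr(v,'tolist') else v) for k,v in p.items()})
    for q in ["vase","hyacinth","green_reel","snips","brown_bulb","copper_reel","scissors","coaster","dowel","tool_mat"]:
        f=lambda L:[([round(float(x)) for x in d["at"]],round(d["score"],2)) for d in L[:2]]
        print(q,f(manip.landmark_of(q,n)),f(manip.search_frame(q,n)))
s=manip.get_state();print(s["time_s"],s["tool_rot"],s["opening"],s["contact_force"])
E
```

```text
pics
0.0187
top {'fx': 432.6278336129626, 'fy': 432.6278336129626, 'cx': 313.71957081291725, 'cy': 190.10311068708393, 'dist_coeffs': [0.016809310826500556, 0.0, 0.0, 0.0, 0.0], 'eye': [0.39470253025100516, 0.011498506491803593, 1.0678003960307636], 'rotation': [-2.1878919502526815, 2.1505202023002057, -0.10628608972160647]}
vase [([163, 284], 0.66), ([176, 430], 0.62)] [([176, 437], 0.6)]
hyacinth [([194, 214], 0.59)] [([195, 210], 0.76), ([177, 328], 0.38)]
green_reel [([249, 443], 0.84)] [([250, 448], 0.96), ([175, 329], 0.73)]
snips [([205, 494], 0.9), ([177, 147], 0.54)] [([208, 501], 0.96)]
brown_bulb [([153, 210], 0.53)] [([153, 207], 0.88)]
copper_reel [([242, 198], 0.67)] [([242, 192], 0.69), ([202, 499], 0.18)]
scissors [([176, 152], 0.55)] [([188, 148], 0.74)]
coaster [([205, 291], 0.81)] [([203, 294], 0.62), ([196, 208], 0.17)]
dowel [([163, 283], 0.7)] [([161, 281], 0.87)]
tool_mat [([175, 330], 0.65)] [([174, 327], 0.75)]
side {'fx': 428.9339129218268, 'fy': 428.9339129218268, 'cx': 319.55233264756777, 'cy': 195.93106973945876, 'dist_coeffs': [-0.10239225777206772, 0.0,
[... 173 characters left out ...]
7, 405], 0.62)] [([178, 320], 0.66), ([215, 406], 0.57)]
hyacinth [([178, 269], 0.77)] [([168, 268], 0.45)]
green_reel [([262, 371], 0.97)] [([253, 371], 0.62)]
snips [([260, 437], 0.82)] [([260, 432], 0.58)]
brown_bulb [([170, 288], 0.74), ([159, 252], 0.26)] [([157, 289], 0.51)]
copper_reel [([184, 234], 0.55)] [([183, 231], 0.74)]
scissors [([162, 252], 0.61), ([225, 403], 0.59)] [([161, 241], 0.56), ([255, 374], 0.55)]
coaster [([195, 300], 0.72)] [([193, 302], 0.64)]
dowel [([180, 319], 0.8)] [([177, 319], 0.79), ([168, 269], 0.63)]
tool_mat [([196, 338], 0.74)] [([196, 338], 0.75)]
2.1 [5.49719045e-01 3.09307509e+00 2.22056222e-04] 0.08511818893569412 [0.26579881 0.18785961 0.10734407]
```

```bash
python3 - <<'E'
import cv2
t=cv2.imread("pics/top0.png"); 
cv2.imwrite("pics/topc.png",cv2.resize(t[110:290,130:530],(800,360),interpolation=cv2.INTER_CUBIC))
s=cv2.imread("pics/side0.png"); cv2.imwrite("pics/sidec.png",cv2.resize(s[120:300,200:480],(800,514),interpolation=cv2.INTER_CUBIC))
E
```

```text
(no output)
```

View pics/topc.png

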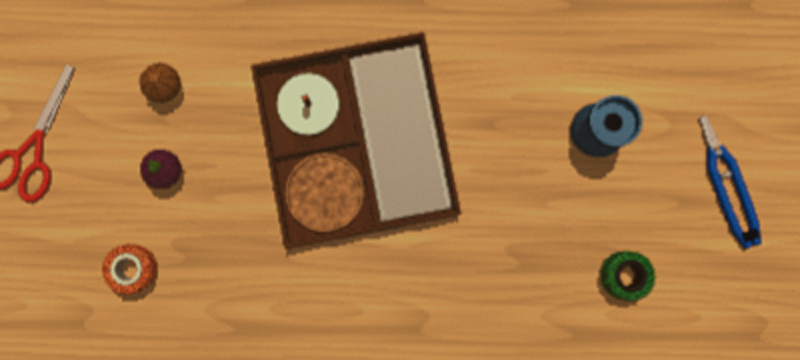

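View pics/sidec.png

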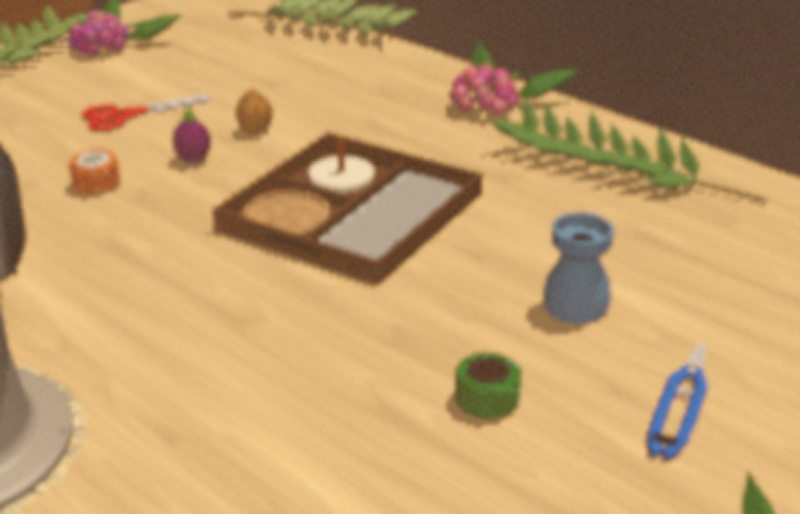

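```bash
cat > h.py <<'E'
import numpy as np, cv2
from scipy.spatial.transform import Rotation as R
from scipy.optimize import least_squares
from workcell import manip
def cam(n):
    p=manip.camera_params(n); K=np.array([[p["fx"],0,p["cx"]],[0,p["fy"],p["cy"]],[0,0,1]])
    return K,np.array(p["dist_coeffs"]),np.array(p["eye"]),R.from_rotvec(p["rotation"]).as_matrix()
CAM={n:cam(n) for n in("top","side")}
def proj(P,n):
    K,d,e,M=CAM[n]; rv=cv2.Rodrigues(M.T)[0]
    return cv2.projectPoints(np.asarray(P,float).reshape(-1,3),rv,-M.T@e,K,d)[0][:,0]
def toplane(px,z,n="top"):   # px (col,row)
    K,d,e,M=CAM[n]; u=cv2.undistortPoints(np.asarray(px,float).reshape(-1,1,2),K,d)[:,0]
    r=np.c_[u,np.ones(len(u))]@M.T
    return (e+r*((z-e[2])/r[:,2])[:,None])[:,:2]
HSV={"vase":((95,60,30),(118,255,255)),"green_reel":((40,80,20),(80,255,255)),
 "hyacinth":((135,40,20),(179,255,140)),"snips":((106,150,60),(122,255,255)),
 "dowel":((25,0,150),(80,90,255)),"mat":((0,0,90),(179,45,220)),"copper_reel":((3,190,90),(12,255,255))}
def comp(im,name,guess,rad=45):
    "blob contour hull nearest guess (row,col)"
    m=cv2.inRange(cv2.cvtColor(im,cv2.COLOR_BGR2HSV),*map(np.array,HSV[name]))
    w=np.zeros_like(m); cv2.circle(w,(int(guess[1]),int(guess[0])),rad,255,-1)
    m=cv2.morphologyEx(m&w,cv2.MORPH_CLOSE,np.ones((3,3)))
    cs=cv2.findContours(m,cv2.RETR_EXTERNAL,cv2.CHAIN_APPROX_NONE)[0]
    return max(cs,key=cv2.contourArea)
PROF={"vase":[(0,32),(.012,34),(.062,18),(.076,30),(.092,30)],"green_reel":[(0,30),(.036,30)],
 "hyacinth":[(0,13),(.007,19),(.015,22.5),(.022,24),(.032,24),(.06,8)],"dowel":[(0.0,38),(.008,38)]}
def sil(name,xy,z0,n,S=8):
    a=np.linspace(0,2*np.pi,40,endpoint=False); m=np.zeros((400*S//2,640*S//2),np.uint8)
    rings=[proj(np.c_[xy[0]+r*1e-3*np.cos(a),xy[1]+r*1e-3*np.sin(a),np.full(40,z0+z)],n) for z,r in PROF[name]]
    for p,q in zip(rings,rings[1:]):
        h=cv2.convexHull(np.float32(np.r_[p,q])); cv2.fillConvexPoly(m,np.int32(np.round((h*4+1.5)*16)),255,shift=4)
    c=cv2.findContours(m,cv2.RETR_EXTERNAL,cv2.CHAIN_APPROX_NONE)[0]
    x,y,w,hh=cv2.boundingRect(max(c,key=cv2.contourArea))
    return np.array([x,y,x+w,y+hh])/4-np.array([.375]*4)
def bbox(c):
    x,y,w,h=cv2.boundingRect(c); return np.array([x-.5,y-.5,x+w-.5,y+h-.5])
def locate(name,ims,guess,z0=0.):
    obs={n:bbox(comp(ims[n],name,guess[n])) for n in ims}
    x0=toplane([guess["top"][::-1]],z0+.03)[0]
    out={}
    for k in (list(ims),["top"],["side"]):
        if set(k)<=set(ims):
            f=lambda v:np.concatenate([sil(name,v,z0,n)-obs[n] for n in k])
            s=least_squares(f,x0,diff_step=.004,loss="soft_l1"); out["+".join(k)]=(s.x,np.round(f(s.x),1))
    return out
def rot(a): return (R.from_euler("z",a)*R.from_euler("x",np.pi)).as_rotvec() # closing line at a+90deg
E
python3 - <<'E'
from h import *
import pathlib
ims={n:cv2.imread(f"pics/{n}0.png") for n in("top","side")}
G={"vase":((176,437),(215,406)),"green_reel":((250,448),(253,371)),"hyacinth":((195,210),(170,268)),"dowel":((161,283),(180,319))}
for k,(t,s) in G.items():
    for kk,v in locate(k,ims,{"top":t,"side":s},.006 if k=="dowel" else 0).items(): print(k,kk,np.round(v[0],4),v[1])
for n,g,z in(("top",(175,330),.009),("side",(196,338),.009)):
    c=comp(ims[n],"mat",g,60); P=toplane(c[:,0],z,n)
    r=cv2.minAreaRect(np.float32(P*1000)); print("mat",n,r)
c=comp(ims["top"],"snips",(205,500),50); P=toplane(c[:,0],.009)
r=cv2.minAreaRect(np.float32(P*1000)); print("snips",r, cv2.boxPoints(r))
print(toplane([(130+705/2,110+118/2),(130+752/2,110+247/2),(494,205)],.006))
E
```

```text
Traceback (most recent call last):
  File "h.py", line 39, in locate
    obs={n:bbox(comp(ims[n],name,guess[n])) for n in ims}
                ~~~~^^^^^^^^^^^^^^^^^^^^^^
  File "h.py", line 25, in comp
    return max(cs,key=cv2.contourArea)
ValueError: max() iterable argument is empty
```

```bash
python3 - <<'E'
from h import *
for n,pts in(("top",[(172,428),(180,424),(160,430),(175,420),(243,443),(194,210),(196,214),(163,275),(175,330),(195,494),(215,503),(220,450),(190,422)]),("side",[(215,406),(205,404),(225,402),(258,370),(170,266),(180,318),(196,338),(260,432),(229,392)])):
    h=cv2.cvtColor(cv2.GaussianBlur(cv2.imread(f"pics/{n}0.png"),(3,3),0),cv2.COLOR_BGR2HSV)
    print(n,[(p,h[p].tolist()) for p in pts])
E
```

```text
top [((172, 428), [99, 87, 111]), ((180, 424), [102, 34, 37]), ((160, 430), [27, 22, 106]), ((175, 420), [100, 40, 38]), ((243, 443), [14, 155, 69]), ((194, 210), [8, 140, 62]), ((196, 214), [176, 149, 70]), ((163, 275), [33, 55, 200]), ((175, 330), [18, 70, 168]), ((195, 494), [11, 54, 103]), ((215, 503), [107, 204, 80]), ((220, 450), [16, 157, 190]), ((190, 422), [14, 159, 98])]
side [((215, 406), [104, 25, 111]), ((205, 404), [102, 33, 117]), ((225, 402), [111, 23, 113]), ((258, 370), [38, 139, 103]), ((170, 266), [172, 127, 122]), ((180, 318), [17, 82, 196]), ((196, 338), [17, 50, 182]), ((260, 432), [109, 129, 174]), ((229, 392), [13, 65, 117])]
```

```bash
python3 - <<'E'
s=open("h.py").read()
i=s.index('HSV={');j=s.index('def comp')
s=s[:i]+'''HSV={"vase":((80,10,20),(140,255,255)),"green_reel":((25,60,15),(90,255,255)),
 "hyacinth":((130,40,20),(179,255,160)),"snips":((95,90,40),(125,255,255)),
 "dowel":((20,0,120),(90,110,255)),"mat":((0,0,110),(179,100,255))}
'''+s[j:]
open("h.py","w").write(s)
E
cat > m.py <<'E'
from h import *
ims={n:cv2.imread(f"pics/{n}0.png") for n in("top","side")}
G={"vase":((176,437),(215,406)),"green_reel":((250,448),(253,371)),"hyacinth":((195,210),(170,268)),"dowel":((161,283),None)}
vis={n:ims[n].copy() for n in ims}
for k,(t,s) in G.items():
    for n,g in(("top",t),("side",s)):
        if g: cv2.drawContours(vis[n],[comp(ims[n],k,g)],-1,(0,0,255),1)
    for kk,v in locate(k,{n:ims[n] for n,g in(("top",t),("side",s)) if g},{"top":t,"side":s},.006 if k=="dowel" else 0).items(): print(k,kk,np.round(v[0],4),v[1])
c=comp(ims["top"],"mat",(175,330),60); P=toplane(c[:,0],.009)
r=cv2.minAreaRect(np.float32(P*1000)); print("mat",r); cv2.drawContours(vis["top"],[c],-1,(0,0,255),1)
c=comp(ims["top"],"snips",(205,500),50); P=toplane(c[:,0],.009); cv2.drawContours(vis["top"],[c],-1,(0,0,255),1)
r=cv2.minAreaRect(np.float32(P*1000)); print("snips",r, cv2.boxPoints(r).tolist())
print(toplane([(130+705/2,110+118/2),(130+752/2,110+247/2),(494,205)],.006))
a=cv2.resize(vis["top"][110:290,130:530],(800,360),interpolation=cv2.INTER_NEAREST)
b=cv2.resize(vis["side"][140:290,240:480],(384,240),interpolation=cv2.INTER_NEAREST)
o=np.zeros((600,800,3),np.uint8); o[:360]=a; o[360:,:384]=b; cv2.imwrite("pics/vis1.png",o)
E
python3 m.py
```

```text
vase top+side [ 0.544  -0.2692] [-0.4 -0.9  1.6  0.9 -2.6 -1.9  1.9  2.4]
vase top [ 0.5441 -0.2674] [-0.9 -0.9  0.9  0.9]
vase side [ 0.5448 -0.2686] [-2.6 -1.9  1.9  2.1]
green_reel top+side [ 0.3677 -0.2986] [-0.9 -0.1  0.9 -0.1 -1.4 -0.9  1.4  1.4]
green_reel top [ 0.3678 -0.2988] [-0.9 -0.1  0.9 -0.1]
green_reel side [ 0.369  -0.2976] [-1.1 -1.4  1.4  0.9]
hyacinth top+side [0.4859 0.264 ] [-0.9 -0.9  1.4  1.6 -1.9 -3.1  1.4  2.1]
hyacinth top [0.4871 0.2639] [-0.6 -1.4  1.4  1.1]
hyacinth side [0.4932 0.2709] [-1.4 -4.4  1.6  0.9]Traceback (most recent call last):
  File "m.py", line 8, in <module>
    for kk,v in locate(k,{n:ims[n] for n,g in(("top",t),("side",s)) if g},{"top":t,"side":s},.006 if k=="dowel" else 0).items(): print(k,kk,np.round(v[0],4),v[1])
                ~~~~~~^^^^^^^^^^^^^^^^^^^^^^^^^^^^^^^^^^^^^^^^^^^^^^^^^^^^^^^^^^^^^^^^^^^^^^^^^^^^^^^^^^^^^^^^^^^^^^^^^
  File "h.py", line 45, in locate
    s=least_squares(f,x0,diff_step=.004,loss="soft_l1"); out["+".join(k)]=(s.x,np.round(f(s.x),1))
    return func(*args, **kwargs)
    result = trf(vector_fun.fun, vector
[... 325 characters left out ...]
ose, callback=callback)
    f_new = fun(x_new)
    self._update_fun()
    ~~~~~~~~~~~~~~~~^^
    self.f = self.fun_wrapped(xp_copy(self.x))
             ~~~~~~~~~~~~~~~~^^^^^^^^^^^^^^^^^
    return np.atleast_1d(self.fun(x))
                         ~~~~~~~~^^^
    return self.f(x, *self.args, **self.kwargs)
           ~~~~~~^^^^^^^^^^^^^^^^^^^^^^^^^^^^^^
  File "h.py", line 44, in <lambda>
    f=lambda v:np.concatenate([sil(name,v,z0,n)-obs[n] for n in k])
                               ~~~^^^^^^^^^^^^^
  File "h.py", line 34, in sil
    x,y,w,hh=cv2.boundingRect(max(c,key=cv2.contourArea))
                              ~~~^^^^^^^^^^^^^^^^^^^^^^^
ValueError: max() iterable argument is empty
```

```bash
sed -i 's/^G=.*/G={}/' m.py; cat >> m.py <<'E'
h=comp(ims["top"],"dowel",(161,283),40)
c,rr=cv2.minEnclosingCircle(np.float32(toplane(h[:,0],.014)*1000)); print("dowel",c,rr)
cv2.drawContours(vis["top"],[h],-1,(0,0,255),1)
o[:360]=cv2.resize(vis["top"][110:290,130:530],(800,360),interpolation=cv2.INTER_NEAREST); cv2.imwrite("pics/vis1.png",o)
E
python3 m.py
```

```text
mat ((537.4885864257812, -24.075843811035156), (206.9880828857422, 88.44955444335938), 12.002854347229004)
snips ((465.77276611328125, -431.50152587890625), (126.62248229980469, 35.35376739501953), 19.6507568359375) [[400.20428466796875, -436.14483642578125], [412.09326171875, -469.4395751953125], [531.3412475585938, -426.85821533203125], [519.4522705078125, -393.5634765625]]
[[ 0.56059007 -0.40168566]
 [ 0.40297661 -0.45505415]
 [ 0.47193454 -0.42779132]]
dowel (570.1917724609375, 90.18253326416016) 38.503787994384766
```

View pics/vis1.png

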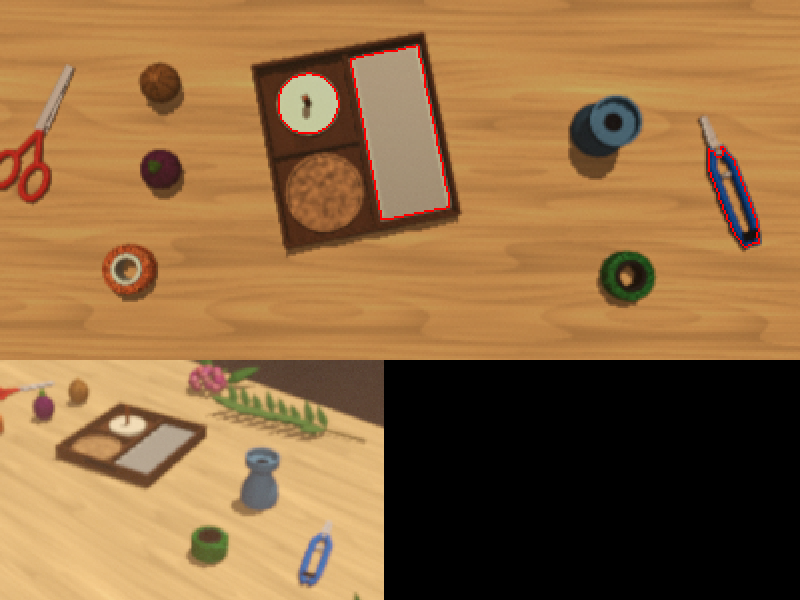

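```bash
cat >> h.py <<'E'
MAT=np.array([.5375,-.0241]); YAW=np.radians(12.0)
ux=np.array([np.cos(YAW),np.sin(YAW)]); uy=np.array([-ux[1],ux[0]])
COAST=MAT+.105*uy-.055*ux; DOWEL=(MAT+.105*uy+.055*ux+np.array([.5702,.0902]))/2
def p3(xy,z): return [float(xy[0]),float(xy[1]),float(z)]
def best(xy,z,angs):
    c=[]
    for a in angs:
        q=manip.inverse_kinematics(p3(xy,z),rot(a))
        if q is not None: c.append((abs(q[5]),a))
    return min(c)[1]
def st():
    s=manip.get_state(); print("t %.1f open %.4f grasp %.1f F %s tcp %s"%(s["time_s"],s["opening"],s["grasp_force"],np.round(s["contact_force"],1),np.round(s["tool_pos"],4))); return s
def pick(xy,z,a,zup,f,ztop=None):
    manip.reach(p3(xy,ztop or zup),rot(a)); manip.move_linear(p3(xy,z),vel=.15)
    manip.gripper_close(f); st(); manip.move_linear(p3(xy,zup),vel=.12); return st()
def lower(xy,z0,zend,dF=2.,step=.0015):
    "creep down until contact"
    f0=manip.get_state()["contact_force"][2]; z=z0
    while z>zend:
        z=max(z-step,zend); manip.move_linear(p3(xy,z),vel=.03)
        if manip.get_state()["contact_force"][2]-f0>dF: break
    print("lowered to",round(z,4)); return st()
E
python3 - <<'E'
from h import *
V=(.5442,-.268)
a=best(V,.2,np.radians(np.arange(-180,180,15))); print(np.degrees(a),COAST,DOWEL)
pick(V,.060,a,.20,40)
b=best(COAST,.2,np.radians(np.arange(-180,180,15)))
manip.reach(p3(COAST,.20),rot(b))
for n in("top","side"): cv2.imwrite(f"pics/{n}1.png",manip.capture(n))
a=cv2.imread("pics/top1.png")[90:250,230:430]; c=cv2.imread("pics/side1.png")[90:250,220:420]
cv2.imwrite("pics/v1.png",cv2.resize(np.hstack([a,c]),(800,320)))
st()
E
```

```text
59.99999999999999 [0.46187115 0.06717036] [0.5698337  0.09012032]
t 6.5 open 0.0581 grasp 42.5 F [-2.   1.8  5.2] tcp [ 0.5444 -0.2681  0.0611]
t 7.8 open 0.0580 grasp 43.5 F [ 0.2 -0.  -4. ] tcp [ 0.5438 -0.2678  0.199 ]
t 9.2 open 0.0576 grasp 43.5 F [ 0.2 -0.6 -3.4] tcp [0.4626 0.0662 0.1999]
```

View pics/v1.png

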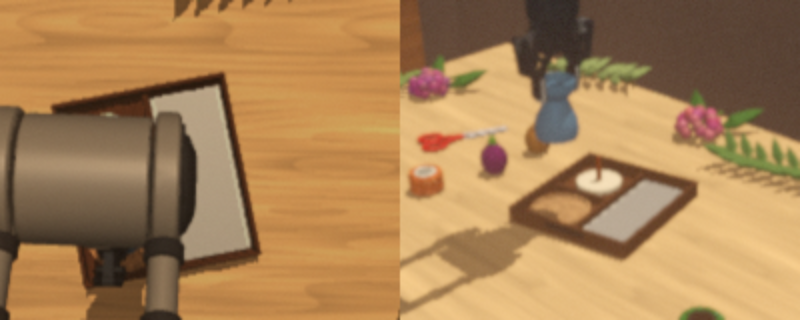

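```bash
python3 - <<'E'
from h import *
im=manip.capture("side"); im=im[95:170,260:335]
# predicted upright silhouette outline
s=st(); z0=s["tool_pos"][2]-.0611
im=cv2.resize(im,(600,600),interpolation=cv2.INTER_CUBIC)
A=(np.array([[s["tool_pos"][0],s["tool_pos"][1],z0+h] for h in np.linspace(0,.12,7)]))
for u in proj(A,"side"): cv2.circle(im,tuple(int(x) for x in ((u-[260,95])*8+4)),3,(0,0,255),-1)
cv2.imwrite("pics/v2.png",im)
E
```

```text
t 9.3 open 0.0575 grasp 43.5 F [-0.5 -0.4 -3.6] tcp [0.4625 0.0662 0.1999]
```

View pics/v2.png

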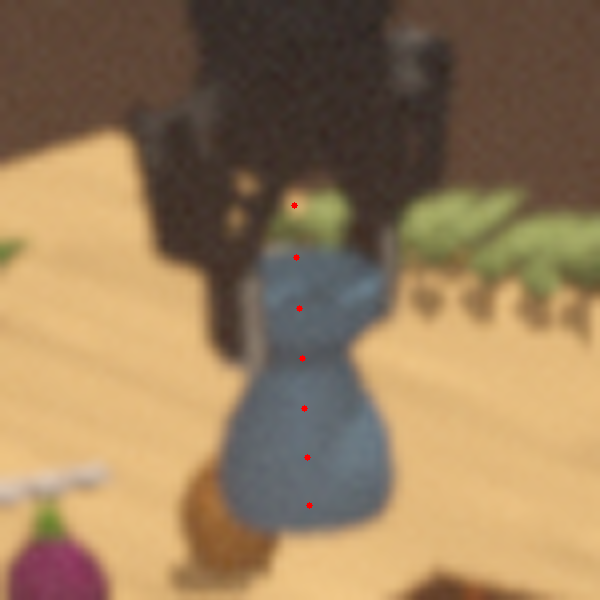

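```bash
python3 - <<'E'
from h import *
r=CAM["side"][3][:2,0]; C=COAST+.003*r/np.linalg.norm(r); print(r,C)
manip.move_linear(p3(C,.088),vel=.1)
s=lower(C,.088,.066,dF=1.5,step=.001)
im=manip.capture("side"); cv2.imwrite("pics/v3.png",cv2.resize(im[130:220,250:370],(800,600),interpolation=cv2.INTER_CUBIC))
E
```

```text
[ 0.70944161 -0.7043829 ] [0.46400005 0.06505664]
lowered to 0.071
t 14.8 open 0.0581 grasp 43.7 F [-1.6 -0.4 -0.1] tcp [0.4641 0.0651 0.0712]
```

View pics/v3.png

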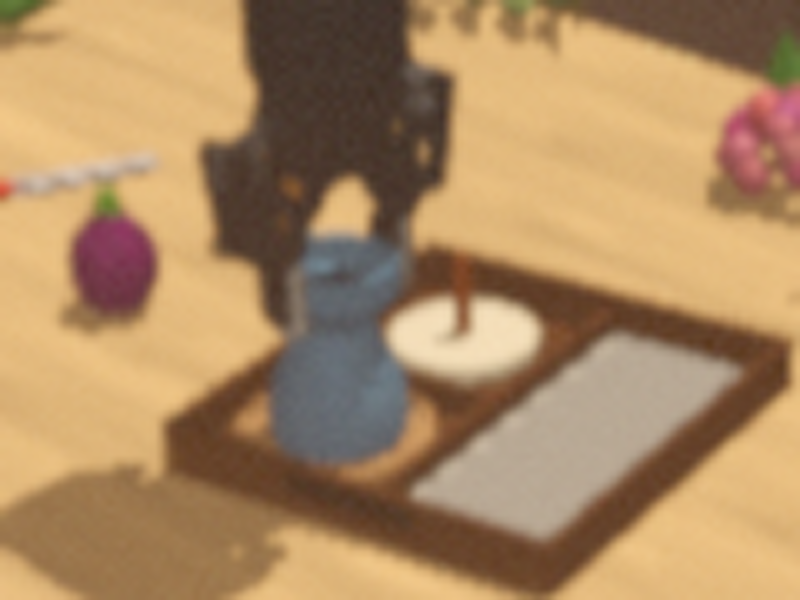

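```bash
python3 - <<'E'
from h import *
r=CAM["side"][3][:2,0]; C=COAST+.003*r/np.linalg.norm(r)
lower(C,.071,.0700,dF=2,step=.0005)
manip.release(); manip.move_linear(p3(C,.22),vel=.12); st()
B=(.487,.264)
# bulb: pads closing along x (brown bulb lies at larger x? choose line perpendicular to it)
bb=toplane([(207,153)],.03)[0]; d=bb-B; print("brown",bb)
al=np.arctan2(d[1],d[0]); a=best(B,.2,[al,al+np.pi,al-np.pi]) # closing line al+90
print(np.degrees(a))
manip.reach(p3(B,.20),rot(a))
for n in("top","side"): cv2.imwrite(f"pics/{n}2.png",manip.capture(n))
ims={n:cv2.imread(f"pics/{n}2.png") for n in("top","side")}
try:
    g={"top":tuple(proj([[*C,.06]],"top")[0][::-1]),"side":tuple(proj([[*C,.055]],"side")[0][::-1])}
    for kk,v in locate("vase",ims,g,.010).items(): print(kk,np.round(v[0],4),v[1])
except Exception as e: print(e)
print([ (d["at"],d["score"]) for d in manip.landmark_of("hyacinth","side")])
x=cv2.resize(ims["top"][110:260,170:370],(400,300)); y=cv2.resize(ims["side"][100:250,220:420],(400,300))
cv2.imwrite("pics/v4.png",np.hstack([x,y]))
E
```

```text
lowered to 0.0705
t 15.1 open 0.0579 grasp 44.3 F [-3.3  0.3  5.6] tcp [0.4642 0.0651 0.0711]
t 16.9 open 0.0858 grasp 0.0 F [ 0.3  0.1 -0.4] tcp [0.4636 0.0651 0.2193]
brown [0.58474768 0.27518943]
186.5303704911673
top+side [0.4645 0.0653] [-0.1 -1.1  1.1  1.9 -0.9 -2.1  2.1  2.4]
top [0.4654 0.0661] [-0.6 -1.6  0.9  1.6]
side [0.4637 0.0652] [-0.9 -2.1  1.9  2.4]
[([176.9, 267.3], 0.57), ([196.7, 301.4], 0.18)]
```

View pics/v4.png

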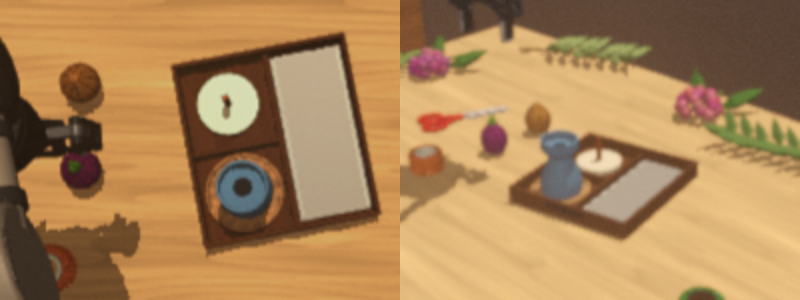

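```bash
python3 - <<'E'
from h import *
s=st(); t=s["tool_pos"]; M=R.from_rotvec(s["tool_rot"]).as_matrix(); print(M.round(2))
P=[t+M@[0,y,-.013] for y in(-.05,.05)]
for n in("top","side"): print(n,proj([*P,[.487,.264,.03],[.487,.264,0]],n).round(0).tolist())
E
```

```text
t 18.2 open 0.0854 grasp 0.0 F [-0.1 -0.2  0.1] tcp [0.4872 0.2633 0.2001]
[[-0.99 -0.11  0.  ]
 [-0.11  0.99 -0.  ]
 [-0.   -0.   -1.  ]]
top [[213.0, 182.0], [163.0, 187.0], [210.0, 193.0], [213.0, 194.0]]
side [[273.0, 121.0], [252.0, 115.0], [267.0, 168.0], [267.0, 176.0]]
```

```bash
python3 - <<'E'
from h import *
B=(.487,.264); V=np.array([.4645,.0653])
a=np.radians(186.53)
pick(B,.0145,a,.22,25)
b=best(V,.2,np.radians(np.arange(-180,180,15))); print(np.degrees(b))
manip.reach(p3(V,.20),rot(b)); manip.move_linear(p3(V,.125),vel=.1); st()
im=manip.capture("side"); cv2.imwrite("pics/v5.png",cv2.resize(im[110:210,250:370],(720,600),interpolation=cv2.INTER_CUBIC))
E
```

```text
t 20.4 open 0.0465 grasp 25.6 F [-1.   0.4  5.7] tcp [0.4873 0.2641 0.0151]
t 22.3 open 0.0468 grasp 25.7 F [-0.6  0.2 -0.2] tcp [0.4867 0.2639 0.2193]
90.0
t 24.4 open 0.0469 grasp 25.8 F [-0.2  0.  -0.4] tcp [0.4649 0.0654 0.1255]
```

View pics/v5.png

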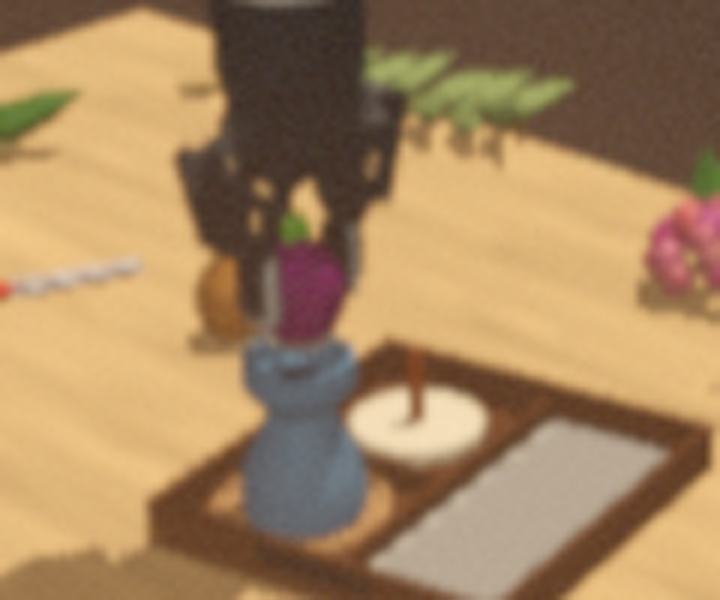

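```bash
python3 - <<'E'
from h import *
V=np.array([.4645,.0653])
manip.move_linear(p3(V,.112),vel=.05); st()
s=lower(V,.112,.1005,dF=1.5,step=.001)
im=manip.capture("side"); cv2.imwrite("pics/side5.png",im)
E
```

```text
t 24.8 open 0.0465 grasp 25.8 F [ 0.1  0.  -0.1] tcp [0.4643 0.0653 0.1117]
lowered to 0.102
t 27.3 open 0.0464 grasp 26.7 F [-2.8  0.8  9.8] tcp [0.4647 0.0653 0.103 ]
```

```bash
python3 - <<'E'
from h import *
V=np.array([.4645,.0653]); G=(.3678,-.2986)
manip.release(); manip.move_linear(p3(V,.26),vel=.12)
a=best(G,.2,np.radians(np.arange(-180,180,15))); manip.reach(p3(G,.15),rot(a)); print(np.degrees(a)); st()
for n in("top","side"): cv2.imwrite(f"pics/{n}6.png",manip.capture(n))
ims={n:cv2.imread(f"pics/{n}6.png") for n in("top","side")}
x=cv2.resize(ims["top"][150:240,250:370],(400,300)); y=cv2.resize(ims["side"][120:210,250:370],(400,300))
cv2.imwrite("pics/v6.png",np.hstack([x,y]))
E
```

```text
45.0
t 30.8 open 0.0851 grasp 0.0 F [ 0.3 -0.4  0.4] tcp [ 0.3683 -0.2981  0.1502]
```

View pics/v6.png

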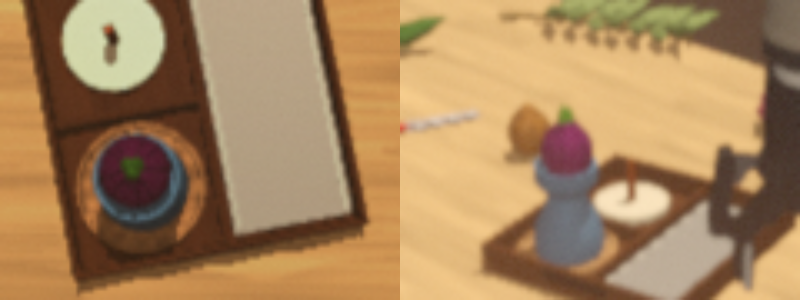

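```bash
python3 - <<'E'
from h import *
G=(.3678,-.2986)
pick(G,.008,np.radians(45),.22,30,ztop=.15)
b=best(DOWEL,.2,YAW+np.radians([-135,-45,45,135])); print(np.degrees(b))
manip.reach(p3(DOWEL,.22),rot(b)); manip.move_linear(p3(DOWEL,.075),vel=.1); st()
im=manip.capture("side"); cv2.imwrite("pics/v7.png",cv2.resize(im[110:210,260:380],(720,600),interpolation=cv2.INTER_CUBIC))
E
```

```text
t 32.6 open 0.0596 grasp 31.1 F [-1.9  0.7  8. ] tcp [ 0.3681 -0.2989  0.0091]
t 34.5 open 0.0596 grasp 32.5 F [ 0.   0.1 -1. ] tcp [ 0.3676 -0.2984  0.2194]
57.00000000000001
t 37.7 open 0.0600 grasp 32.5 F [ 0.5 -0.1 -0.8] tcp [0.5702 0.0901 0.0756]
```

View pics/v7.png

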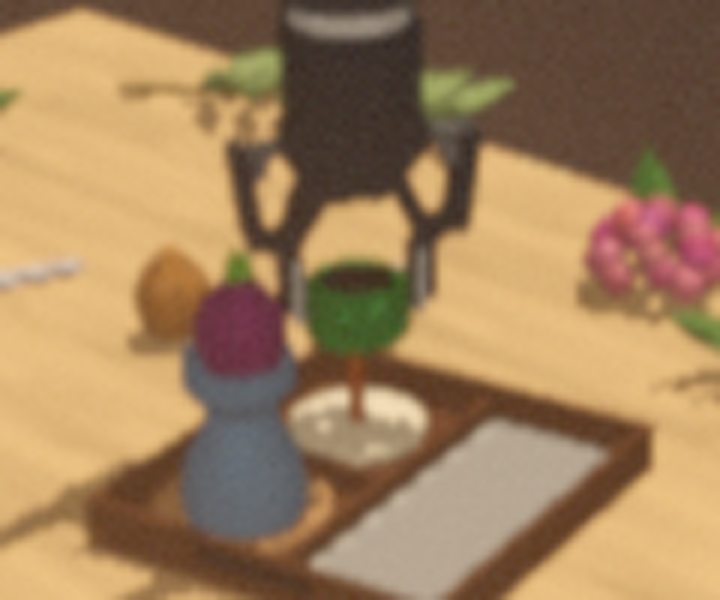

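```bash
python3 - <<'E'
from h import *
manip.move_linear(p3(DOWEL,.032),vel=.06); st()
s=lower(DOWEL,.032,.0205,dF=1.5,step=.001)
if abs(s["tool_pos"][2]-.0231)<.003:
    manip.release(); st(); manip.move_linear(p3(DOWEL,.24),vel=.12)
    S=(.479,-.4268); d=np.radians(19.65)
    a=best(S,.15,[d,d+np.pi,d-np.pi]); manip.reach(p3(S,.15),rot(a)); print(np.degrees(a)); st()
    for n in("top","side"): cv2.imwrite(f"pics/{n}8.png",manip.capture(n))
    ims={n:cv2.imread(f"pics/{n}8.png") for n in("top","side")}
    x=cv2.resize(ims["top"][110:260,230:550],(640,300)); y=cv2.resize(ims["side"][140:290,240:480],(480,300))
    o=np.zeros((600,640,3),np.uint8); o[:300]=x; o[300:,:480]=y
    cv2.imwrite("pics/v8.png",o)
E
```

```text
t 38.6 open 0.0599 grasp 32.5 F [-0.6  0.5 -0.6] tcp [0.5701 0.0901 0.0322]
lowered to 0.023
t 40.9 open 0.0599 grasp 32.6 F [ 0.3 -0.4  1.7] tcp [0.57   0.0902 0.0232]
t 41.3 open 0.0854 grasp 0.0 F [-0.7  1.3  0.4] tcp [0.5698 0.0901 0.023 ]
19.65
t 45.1 open 0.0855 grasp 0.0 F [ 1.  -0.4  0.1] tcp [ 0.4798 -0.4259  0.1503]
```

View pics/v8.png

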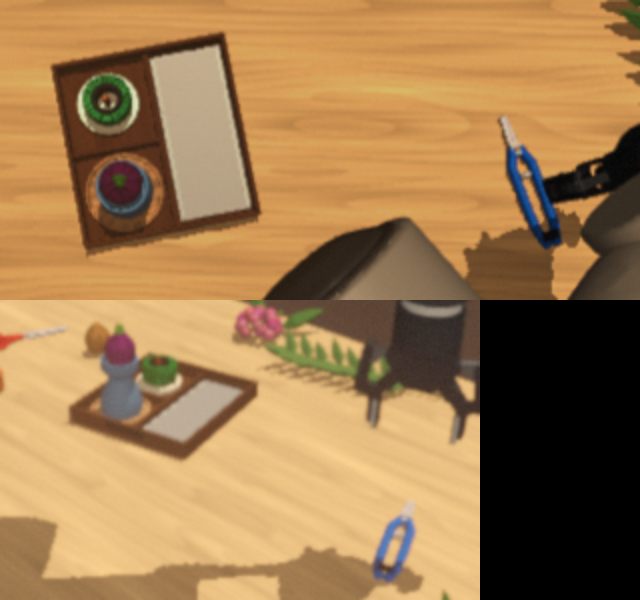

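```bash
python3 - <<'E'
from h import *
S=(.479,-.4268); a=np.radians(19.65)
s=pick(S,.004,a,.16,60,ztop=.15)
if s["opening"]>.03:
    T=MAT-.002*ux+.0015*uy
    b=best(T,.2,[YAW,YAW+np.pi,YAW-np.pi]); print(np.degrees(b))
    manip.reach(p3(T,.16),rot(b)); manip.move_linear(p3(T,.05),vel=.1); st()
    im=manip.capture("side"); cv2.imwrite("pics/v9.png",cv2.resize(im[130:240,260:400],(763,600),interpolation=cv2.INTER_CUBIC))
E
```

```text
t 47.1 open 0.0345 grasp 60.5 F [-0.9  0.1  4.5] tcp [ 0.4794 -0.4272  0.0048]
t 48.6 open 0.0347 grasp 59.9 F [-0.1 -0.6 -0.4] tcp [ 0.4787 -0.4265  0.159 ]
12.000000000000002
t 51.4 open 0.0349 grasp 59.9 F [-0.2  0.5 -1.1] tcp [ 0.5357 -0.0232  0.0506]
```

View pics/v9.png

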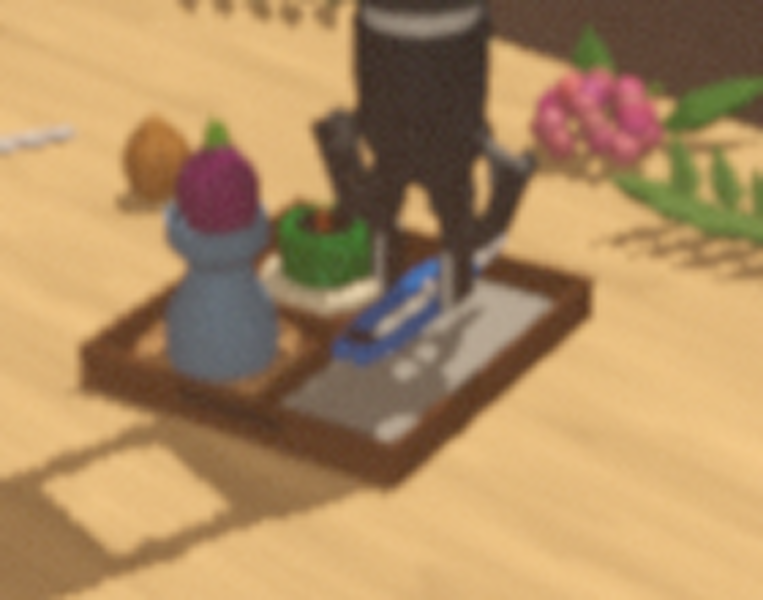

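```bash
python3 - <<'E'
from h import *
T=MAT-.002*ux+.0015*uy
manip.move_linear(p3(T,.0225),vel=.05); s=st()
manip.release(); st(); manip.move_linear(p3(T,.24),vel=.12)
manip.reach([.35,-.3,.30],rot(np.radians(20))); st()
for n in("top","side"): cv2.imwrite(f"pics/{n}9.png",manip.capture(n))
ims={n:cv2.imread(f"pics/{n}9.png") for n in("top","side")}
c=comp(ims["top"],"snips",proj([[*MAT,.01]],"top")[0][::-1],40)
r=cv2.minAreaRect(np.float32(toplane(c[:,0],.018)*1000)); print(r)
x=cv2.resize(ims["top"][110:260,240:380],(400,429)); y=cv2.resize(ims["side"][130:280,220:360],(400,429))
cv2.imwrite("pics/v10.png",np.hstack([x,y]))
E
```

```text
t 52.1 open 0.0350 grasp 59.9 F [-0.8 -0.  -0.5] tcp [ 0.5353 -0.0231  0.0224]
t 52.6 open 0.0854 grasp 0.0 F [ 0.4 -0.6 -0.5] tcp [ 0.5353 -0.023   0.0226]
t 55.9 open 0.0856 grasp 0.0 F [ 0.2  0.3 -0.2] tcp [ 0.3504 -0.2995  0.2998]
((521.470947265625, -27.219051361083984), (125.77734375, 34.570831298828125), 11.915609359741211)
```

View pics/v10.png

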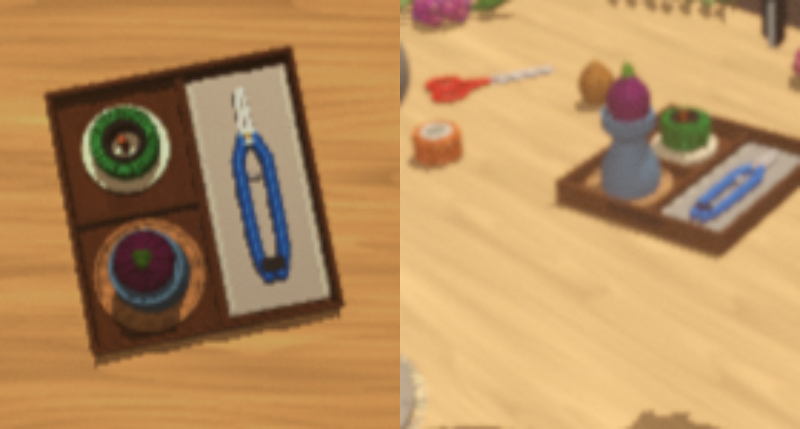

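```bash
python3 -c "
from workcell import manip
print(manip.job_done())"
```

```text
the job is handed in; nothing more can be done
None
```

The job is handed in at about 56 s of the 120 s: the last pictures show the vase upright on the coaster, the violet bulb in its cup, the green reel flat over the dowel and the snips lengthwise in the middle of the mat (dropped about 8 mm, since the open fingers would not clear the bay walls lower); I never moved the three look-alikes.

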